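Reset the sample-fridge alarm with its key

ROBOT

A 6-joint arm with a two-finger parallel gripper is mounted at the origin on a cart in front of the work surface, level with it; the furniture and walls round the work are solid. World frame = base frame: x ahead of the robot, y to its left, z up, the work surface at z = 0. Lengths are in mm, angles in rad, forces in N, time in s.
With the tool pointing down it reaches from about 350 to 850 mm from the base axis. Payload 8.1 kg.
Tool frame: the origin (TCP) lies midway between the tips of the shut fingers; the grasp point (between the pads) lies 19 mm behind it; z points along the fingers, y is the line along which they close (so a half turn about z gives the same grasp; the last joint's range is limited). The gripper opens to 93 mm and grips with 3 to 60 N. Pads are 15 mm wide; open, the fingers measure 128 mm over their backs; the gripper's body (75 mm by 188 mm) begins 65 mm behind the grasp point.
Start: joints at [-0.085, 0.13, 1.488, -0, 1.523, -0.085], TCP at [600.004, 0.022, 218.635] pointing down, gripper open.
Joint ranges: [-2.96, 2.96], [-0.89, 2.26], [0.02, 2.5], [-1.34, 4.48], [0, 2.73], [-2.66, 2.66]. Speed limits (rad/s): [2.39, 2.39, 2.79, 3.14, 3.14, 3.14].

INTERFACE

Orientations are given as [roll, pitch, yaw] about the fixed x, y, z axes, in that order (R = Rz(yaw) Ry(pitch) Rx(roll)).
In Python, from rig import telemetry, eyes, ticket gives the robot as it stands.
- The arm moves only by the tool move_arm, never from a script. Its argument "commands" is a list of rows, each a list of 7 numbers: the closure in counts, from 0 (fully open) to 255 (shut), then the shift along the tool's x, y, z in mm, then the turn, a rotation vector about the tool's x, y, z in rad. In form: [[gripper, dx, dy, dz, ax, ay, az], ...]. A call has 1 to 20 rows; each row shifts and turns the commanded pose from where the row before left it, along the tool's axes as they then stand; what a row does not reach is not made up. A row lasts 1/10 s, in which the tool goes at most 50 mm and 8.59 degrees, less where a joint would pass 70% of its speed; a pose out of reach is approached as far as the arm can. A call is refused whole if a number of a shift passes 50 or a number of a turn 0.15, either way. A call with a gripper value outside its range is refused whole. The fingers move at their own pace and stop on an object; "newtons" is the grip in N (left out, the last holds). Time passes only in rows, so rows that do not move let the fingers close. It gives the time, the measured TCP pose, the force, the opening and the grip force at its end, in the units of the state.
- telemetry.observe(): the state, without advancing time (a new reading comes with each control period).
- eyes.snapshot(name): name is "scene" or "side" or "wrist"; returns the picture (400x640x3 uint8, red, green, blue); there is no depth.
- eyes.camera_model(name): a dict with "fovy" (degrees; the focal length in pixels is half the picture's height over the tangent of half this angle, whatever the lens; pixels are square), "cx", "cy" (the principal point, pixels), "extrinsics" (4x4, takes a point from camera to world coordinates); the wrist camera has in their place "T_tool_cam" (4x4, takes a point from camera to tool coordinates, whose origin is the TCP and whose axes are the flange's). Camera axes: x right, y up, looking along -z (the intrinsics and any distortion apply to the point x, -y, -z); pixel columns grow to the right and rows downward; lengths in mm; the calibration is good to about 2 mm. A picture is of the moment at which its call begins: read the wrist's pose just before it. camera_model takes no time and is no camera call.
- ticket.job_done(): hands the job in; it is judged then, once.
The state is a dict: "time": time; "qpos": joint angles; "qvel": joint speeds; "tau": joint torques, N m; "position": TCP position; "orientation": TCP orientation; "wrist_force": force on the tool from outside, world axes, zero at the start; "wrist_torque": the same for the moment, N m; "width": finger opening in mm; "gripper_force": force on a finger pad.
Only numpy, scipy, OpenCV 4.12 (cv2) and the standard library are available. Lean on these libraries where they do the work, as an engineer would, in place of code of your own. Each camera call takes 0.05 s, during which the arm holds its last target. There are 200 camera calls.

TASK

Acknowledge the fridge alarm: take the key from its stand, push it fully into the keyhole of the alarm box, turn it gently clockwise until it is pressed against its sprung stop, and stay there a moment. Turn it fully back home, draw it out and put it back in its stand, fully down. Do not force the lock and do not disturb the things standing round it.

Things in the scene. Friction and masses are not known exactly. Their poses are not given: they have to be found in the camera images.
- key_grip (a point): Centre of the key's flat black bow: 36 mm wide (key's y), 9 mm thick (key's x), 28 mm tall; pinch it across the 9 mm. The key (about 50 g, 65 mm long, loose) stands upright in the stand, bit down, z up, bit along y like the bow. This point is 26 mm above the shoulder's underside, 51 mm above the tip. A half turn about z makes no difference.
- key_shoulder (a point): Centre of the underside of the key's steel shoulder disc (20 mm across, 4 mm thick), 25 mm above the tip, on the key's axis; it rests on the plate when the key is fully in and on the stand when put away. Below it: a 6 mm round shank 9 mm long, then the double bit, 24 mm wide (y), 6 mm thick (x), 16 mm tall.
- lock: White alarm box fixed to the table, 104 x 140 x 56 mm, with a display and three small keys on its left; origin on the table right under the keyhole, x away from the robot, y left along the box's long side (at zero yaw). The keyhole is in a 52 mm square steel plate, 60 mm above the table, at the right end. Forbidden: over 25 N on it with the key.
- lock_mouth (a point): Centre of the keyhole at the top of its plate, axes as the box. Slot 26 mm along y, 8 mm along x, in a 4 mm plate with 1 mm chamfers, over a 27 mm round bore. Fully in, the shoulder lies on the plate. The key can turn while the shoulder is within 5 mm of the plate; turned, its bit is caught under the plate and comes out only within about 0.08 rad of home.
- barrel (a joint): Lock barrel inside, turned by the bit: 0 rad at home (bit along the box's y), growing clockwise seen from above, hard stop at 0. Needs about 0.04 N m, stays where left. Play: it follows the key some 0.07 rad late either way, so turn the key back against the home stop, then ease it about 0.05 rad clockwise before drawing it out. Home is under 0.10.
- trip (a joint): Sprung end stop inside the lock, 0 rad when free. The bit meets it 0.6 to 1.25 rad clockwise from home, different each time, not visible. Pushed, it gives by this reading: 0.06 N m to start, 0.9 N m per rad more. Over 0.10 (0.15 N m plus the barrel's friction) the alarm is reset; over 0.30 (0.33 N m) the lock is forced, which is forbidden. It springs back.
- stand_mouth (a point): Centre of the slot in the top of the white key stand, 45 mm above the table; fixed, 56 x 70 mm block on an 80 x 94 mm foot 5 mm thick. Slot 30 mm along the stand's y, 10 mm along x, 32 mm deep, 1.5 mm chamfers. Key put away: bit along the slot, shoulder on the stand's top, within 6 mm of this point.
- white_bottle: Small white bottle, 30 mm across, 52 mm tall, standing by the work; origin at its underside. A bystander: leave it alone.
- pot: Specimen pot with red lid, 54 mm across, 64 mm tall; origin at its underside. A bystander: leave it alone.
- pen: Blue marker pen, 136 mm long, 16 mm thick, lying on the table near the robot; origin under its middle. A bystander: leave it alone.
Not all that is in view belongs to the job. Leave any pink look-alike of the lock alone.

How it is judged (in metres and radians):
On the way, in this order (a step that is already met when the one before it is completed fails the run):
1. the key is pushed fully into the keyhole, upright (shoulder within 3 mm of the plate) (z of key_shoulder in the frame of lock_mouth below 0.003 m and horizontal distance between key_shoulder and lock_mouth below 0.004 m and angle between key_shoulder's own z axis and vertical below 0.12 rad), for 0.1 s.
2. the key is turned clockwise against the sprung stop (trip over 0.10 rad) for 0.2 s (value of joint trip above 0.1 rad and z of key_shoulder in the frame of lock_mouth below 0.006 m), for 0.2 s.
3. the key is turned back home while it is still in the lock (barrel under 0.10 rad) (value of joint barrel below 0.1 rad and z of key_shoulder in the frame of lock_mouth below 0.01 m), for 0.1 s.
At the end, for the whole second after the job is handed in: The key stands upright (within 0.12 rad) and still in its stand, its shoulder within 3 mm of the stand's top and 6 mm of the slot's centre; the barrel is home (under 0.10 rad) and the end stop has sprung back (under 0.03 rad) (z of key_shoulder in the frame of stand_mouth below 0.003 m and horizontal distance between key_shoulder and stand_mouth below 0.006 m and angle between key_shoulder's own z axis and vertical below 0.12 rad and linear speed of key below 0.02 m/s and value of joint barrel below 0.1 rad and value of joint trip below 0.03 rad); the robot touches nothing.
It fails at once if the lock is forced: end stop pushed past 0.30 rad (value of joint trip above 0.3 rad).
It fails at once if the key presses on the alarm box with more than 25 N (contact force between key and lock above 25 N).
It fails at once if a bystander is moved by more than 20 mm (distance of any of white_bottle, pot, pen from where it was at the start of the episode above 0.02 m).
It also fails if it takes over 72 s, if anything falls off the work surface, if the arm or the gripper's body presses on something with over 40 N, if the wrist force passes 120 N, or if a joint passes its speed limit or range.

## Working session

There is one attempt and no reset: what is moved stays moved. The work goes in short steps, Python scripts to look and compute and a tool call to move; the robot and the scene stay as the last step left them, time stands still between calls to the robot, and variables do not carry over. Pictures are saved under pics/ and viewed, at most 10 in all, crops included, and the job is handed in when it is done.

Besides the shell and the picture viewer there is one more tool, called after "Emit:" as a command line: name --pt "numbers of a row" for each row, then --argument value for the rest. move_arm: Moves the arm, as the interface text tells. Its arguments: {"type":"object","properties":{"commands":{"type":"array"},"newtons":{"type":"number"}},"required":["commands"]}

```bash
mkdir -p pics; ls; python3 - <<'E'
from rig import telemetry, eyes
import cv2, numpy as np
s=telemetry.observe(); print(s)
for n in ("scene","side","wrist"):
    im=eyes.snapshot(n); np.save(f"pics/{n}0.npy",im); cv2.imwrite(f"pics/{n}0.png",im[...,::-1])
    print(n,eyes.camera_model(n))
a=[cv2.imread(f"pics/{n}0.png") for n in("scene","side","wrist")]
cv2.imwrite("pics/all0.png",cv2.resize(np.vstack([a[0],a[1]]),(480*1,600)))
E
```

```text
pics
{'time': 0.0, 'qpos': array([-8.53965441e-02,  1.31179783e-01,  1.48926321e+00,  3.60325575e-05,
        1.52301634e+00, -8.54125960e-02]), 'qvel': array([-7.76688831e-04, -6.61069703e-04,  1.37999799e-03, -7.23511480e-04,
        1.41231528e-03,  7.14786088e-05]), 'tau': array([-1.61290725e-03, -5.59853125e+01, -4.91755986e+01,  7.67333270e-02,
        3.59135563e-02, -2.97389461e-04]), 'position': array([5.99428054e+02, 8.70120454e-02, 2.17585169e+02]), 'orientation': array([-3.13973585e+00, -1.95101175e-04,  1.57081044e+00]), 'wrist_force': array([ 0.27003805, -1.06789332, -0.84287361]), 'wrist_torque': array([-0.05005656,  0.03677014,  0.0391007 ]), 'gripper_force': 0.0, 'width': 92.98295422570294}
scene {'fovy': 45.72494946039696, 'cx': 317.4469290154574, 'cy': 196.46388071284332, 'extrinsics': array([[ 4.24316223e-01,  4.20370962e-01, -8.02024935e-01,
        -2.09203983e+02],
       [-9.05514070e-01,  1.96875044e-01, -3.75878286e-01,
        -5.21879690e+02],
       [-1.09622221e-04,  8.85736118e-01,  4.64189096e-01,
         5.08241231e+02],
       [ 0.00000000e+00,  0.0
[... 237 characters left out ...]
2],
       [-4.80164378e-01, -5.03484425e-01,  7.18293536e-01,
         5.41407510e+02],
       [-6.30745427e-03,  8.20828728e-01,  5.71139576e-01,
         6.25281737e+02],
       [ 0.00000000e+00,  0.00000000e+00,  0.00000000e+00,
         1.00000000e+00]])}
wrist {'fovy': 63.10436802274613, 'cx': 320.3285188069049, 'cy': 200.9744515194749, 'T_tool_cam': array([[-4.44681813e-04,  9.55314172e-01,  2.95592007e-01,
         8.23770242e+01],
       [ 9.99999444e-01,  7.07362707e-04, -7.81726326e-04,
         7.99401074e-01],
       [-9.55885000e-04,  2.95591495e-01, -9.55313956e-01,
        -1.66510719e+02],
       [ 0.00000000e+00,  0.00000000e+00,  0.00000000e+00,
         1.00000000e+00]])}
```

View pics/scene0.png

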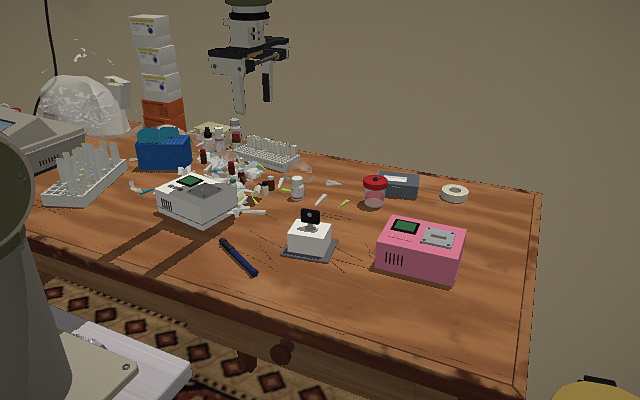

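View pics/side0.png

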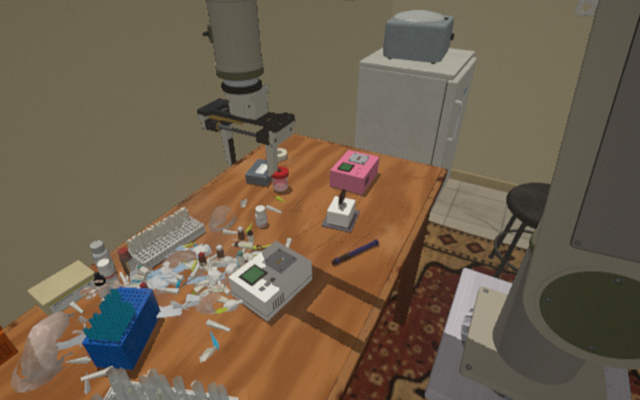

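View pics/wrist0.png

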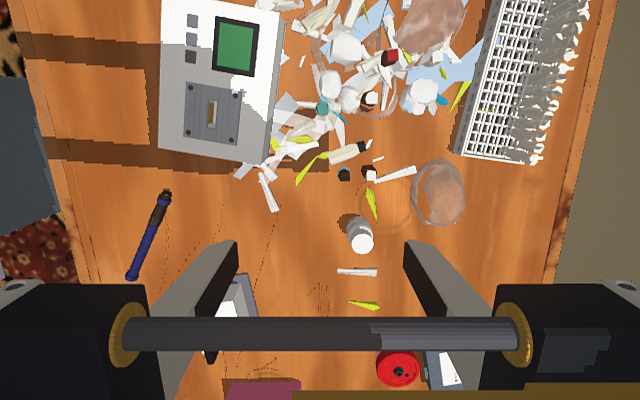

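```bash
cat > h.py <<'E'
import numpy as np, cv2
from scipy.spatial.transform import Rotation as R
from rig import telemetry, eyes
def tool(s): 
    T=np.eye(4); T[:3,:3]=R.from_euler('xyz',s['orientation']).as_matrix(); T[:3,3]=s['position']; return T
def snap(n,name):
    s=telemetry.observe(); im=eyes.snapshot(n); m=eyes.camera_model(n)
    T=m['extrinsics'] if n!='wrist' else tool(s)@m['T_tool_cam']
    np.savez(f'pics/{name}.npz',im=im,T=T,f=200/np.tan(np.radians(m['fovy']/2)),c=(m['cx'],m['cy']),pos=s['position'],ori=s['orientation'])
    cv2.imwrite(f'pics/{name}.png',im[...,::-1]); return s
def ray(d,px):
    px=np.atleast_2d(px).astype(float)
    v=np.c_[(px-d['c'])/d['f'],np.ones(len(px))]*[1,-1,-1]
    return d['T'][:3,3], v@d['T'][:3,:3].T
def plane(d,px,z):
    o,v=ray(d,px); return o+v*((z-o[2])/v[:,2])[:,None]
def proj(d,P):
    P=np.atleast_2d(P); p=(P-d['T'][:3,3])@d['T'][:3,:3]
    return p[:,:2]*[1,-1]/-p[:,2:]*d['f']+d['c']
def tri(ds,pxs):
    A=np.zeros((3,3));b=np.zeros(3)
    for d,p in zip(ds,pxs):
        o,v=ray(d,p);v=v[0]/np.linalg.norm(v[0]);M=np.eye(3)-np.outer(v,v);A+=M;b+=M@o
    return np.linalg.solve(A,b)
E
python3 - <<'E'
from h import *
for n in("scene","side","wrist"): snap(n,n+"1")
D={n:np.load(f'pics/{n}1.npz') for n in("scene","side","wrist")}
print('bow',tri([D['scene'],D['side']],[(310,216),(342,197)]))
print('plate',plane(D['wrist'],[(212,114),(161,148),(263,160),(160,0)],60))
print('plate side',plane(D['side'],[(283,260)],60),'pink',plane(D['scene'],[(437,237)],60))
print('bottle',plane(D['wrist'],[(361,240)],52), 'pot',plane(D['wrist'],[(398,368)],64),'pen',plane(D['wrist'],[(167,192),(130,278)],8))
E
```

```text
bow [ 469.93229584 -187.88912988   70.14254061]
plate [[496.30327205  69.77088923  60.        ]
 [442.42291264  37.144102    60.        ]
 [543.10428928  25.08638361  60.        ]
 [460.28707923 166.34782633  60.        ]]
plate side [[485.81131431  68.48807751  60.        ]] pink [[ 515.61107209 -413.26836544   60.        ]]
bottle [[645.77937793 -65.85601579  52.        ]] pot [[ 695.6736253  -230.93769691   64.        ]] pen [[ 416.63926496  -22.73205476    8.        ]
 [ 352.05246119 -139.26196937    8.        ]]
```

Emit:
move_arm --pt "0 17 -26 10 0 0 0" --pt "0 17 -26 10 0 0 0" --pt "0 17 -26 10 0 0 0" --pt "0 17 -26 10 0 0 0" --pt "0 0 0 0 0 0 0" --pt "0 0 0 0 0 0 0" --pt "0 0 0 0 0 0 0"

```text
time: 1.0
position: [497.2, 67.6, 179.5]
orientation: [3.14, 0.0, 1.571]
wrist_force: [0.2, -0.0, 0.3]
width: 93.2
gripper_force: 0.0
```

```bash
python3 -c "
from h import *
s=snap('wrist','lock1'); print(s['time'],s['position'],s['orientation'],s['qvel'].round(3))"
```

```text
1.0 [497.15735058  67.63588881 179.53373064] [3.13980893e+00 1.62057836e-04 1.57056756e+00] [-0.007  0.009 -0.012  0.001 -0.001  0.003]
```

Emit:
move_arm --pt "0 -29 -3 0 0 0 0" --pt "0 -29 -3 0 0 0 0" --pt "0 -29 -3 0 0 0 0" --pt "0 -29 -3 0 0 0 0" --pt "0 -29 -3 0 0 0 0" --pt "0 -29 -3 0 0 0 0" --pt "0 -29 -3 0 0 0 0" --pt "0 -29 -3 0 0 0 0" --pt "0 -29 -3 0 0 0 0" --pt "0 0 0 0 0 0 0" --pt "0 0 0 0 0 0 0" --pt "0 0 0 0 0 0 0"

```text
time: 2.25
position: [469.3, -192.7, 178.7]
orientation: [3.141, -0.0, 1.571]
wrist_force: [0.3, -0.2, -0.2]
width: 92.5
gripper_force: 0.0
```

```bash
python3 -c "
from h import *
s=snap('wrist','stand1'); print(s['time'],s['position'],s['orientation'],s['qvel'].round(3))
a=cv2.imread('pics/lock1.png');b=cv2.imread('pics/stand1.png')
cv2.imwrite('pics/ls1.png',np.hstack([cv2.resize(a[90:350,190:450],(400,400)),cv2.resize(b[90:350,190:450],(400,400))]))"
```

```text
2.25 [ 469.34105743 -192.73050096  178.74976535] [ 3.14143506e+00 -2.79457448e-04  1.57062864e+00] [ 0.014 -0.006  0.009 -0.001 -0.    -0.   ]
```

View pics/ls1.png

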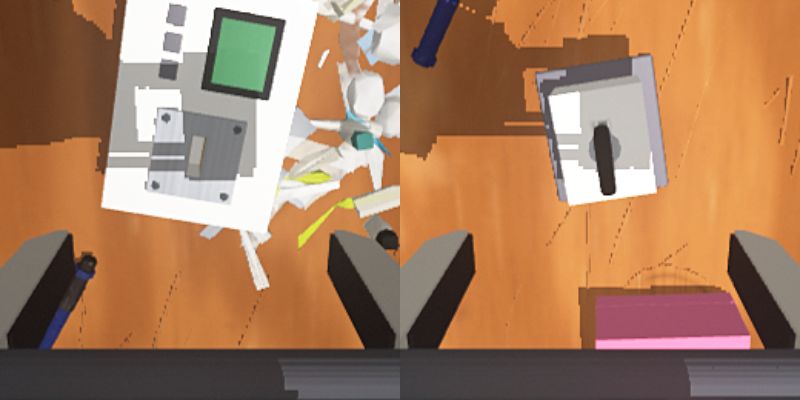

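```bash
python3 - <<'E'
from h import *
d=np.load('pics/lock1.npz'); im=d['im']; 
def blobs(mask,lo,hi):
    n,l,st,c=cv2.connectedComponentsWithStats(mask.astype(np.uint8))
    return [(i,st[i],c[i]) for i in range(1,n) if lo<=st[i][4]<=hi],l
x0,y0=275,150
sub=im[y0:235,x0:365].astype(int); g=sub.mean(2)
b,l=blobs(g<85,4,80)
for i,st,c in b: print('dark',st,c+[x0,y0],plane(d,c+[x0,y0],60)[0].round(1))
sat=sub[...,0]-sub[...,2]
b,l=blobs(sat>12,100,900)
for i,st,c in b:
    print('warm',st,c+[x0,y0],plane(d,c+[x0,y0],60)[0].round(1))
    pts=np.argwhere(l==i)[:,::-1]+[x0,y0]
    P=plane(d,pts,60)[:,:2]; r=cv2.minAreaRect(P.astype(np.float32)); print(r)
d=np.load('pics/stand1.npz'); im=d['im'].astype(int)
x0,y0=270,110
sub=im[y0:235,x0:380]
b,l=blobs(sub.max(2)<60,100,3000)
for i,st,c in b:
    pts=np.argwhere(l==i)[:,::-1]+[x0,y0]
    P=plane(d,pts,85)[:,:2]; print('bow',st,c+[x0,y0],cv2.minAreaRect(P.astype(np.float32)),cv2.minAreaRect(pts.astype(np.float32)))
big=np.hstack([cv2.resize(np.load('pics/lock1.npz')['im'][148:238,270:360],(400,400),interpolation=0),cv2.resize(np.load('pics/stand1.npz')['im'][130:220,280:370],(400,400),interpolation=0)])
cv2.imwrite('pics/big1.png',big[...,::-1])
E
```

```text
dark [67 22  5  5 19] [343.89473684 174.        ] [519.5  86.8  60. ]
warm [  0  78  42   7 163] [289.42331288 232.06134969] [469.1  30.7  60. ]
((474.8316955566406, 31.774272918701172), (6.11622953414917, 38.89615249633789), 89.8948745727539)
bow [ 46  62  14  45 247] [321.92712551 190.97975709] ((472.24676513671875, -185.18675231933594), (8.150077819824219, 38.481998443603516), 7.6464667320251465) ((322.5699768066406, 193.99000549316406), (44.547725677490234, 9.899495124816895), 81.8698959350586)
```

View pics/big1.png

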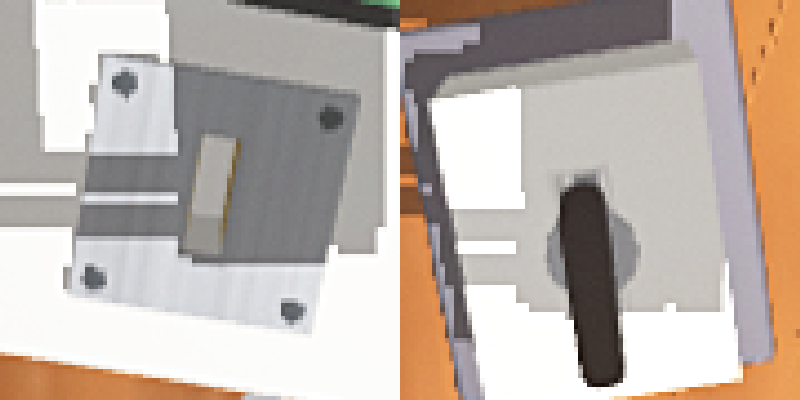

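```bash
python3 - <<'E'
from h import *
k=400/90
def X(p): return np.array(p)/k-0.5
d=np.load('pics/lock1.npz'); o=[270,148]
ang=lambda v: np.degrees(np.arctan2(v[1],v[0]))
sc=plane(d,X([(124,83),(331,117),(93,278),(291,312)])+o,60)[:,:2]
pl=plane(d,X([(103,55),(358,95),(72,295),(312,333)])+o,60)[:,:2]
sl=plane(d,X([(203,135),(240,140),(186,248),(222,254)])+o,60)[:,:2]
for n,q in(('screw',sc),('plate',pl),('slot',sl)):
    print(n,q.mean(0).round(1),'x-ang',[round(ang(v),1) for v in(q[1]-q[0],q[3]-q[2])],'y-ang',[round(ang(v)-90,1) for v in(q[0]-q[2],q[1]-q[3])],'len',[round(np.linalg.norm(v),1) for v in (q[1]-q[0],q[0]-q[2])])
d=np.load('pics/stand1.npz'); o=[280,130]
P=lambda L,z: plane(d,X(L)+o,z)[:,:2]
L=P([(32,98),(83,400)],45);Rr=P([(297,62),(342,378)],45);
print('edges',ang(L[0]-L[1])-90,ang(Rr[0]-Rr[1])-90,ang(L[0]-Rr[0])-180,L.round(1),Rr.round(1))
b=P([(162,200),(185,380),(203,190),(223,375)],85); print('bow',ang(b[0]-b[1])-90,ang(b[2]-b[3])-90,b.round(1))
print('shoulder',P([(193,250)],49),'ends x',P([(147,250),(240,250)],49),'slot end',P([(153,172),(207,172)],45))
E
```

```text
screw [495.1  69.7] x-ang [np.float64(-9.6), np.float64(-10.4)] y-ang [np.float64(-10.1), np.float64(-10.2)] len [np.float64(42.2), np.float64(41.9)]
plate [495.4  70.1] x-ang [np.float64(-9.1), np.float64(-9.7)] y-ang [np.float64(-8.8), np.float64(-9.3)] len [np.float64(51.6), np.float64(51.2)]
slot [495.7  70.7] x-ang [np.float64(-8.0), np.float64(-10.0)] y-ang [np.float64(-8.7), np.float64(-8.6)] len [np.float64(7.6), np.float64(24.3)]
edges 7.844548158751735 9.449392126452395 -352.3405234972397 [[ 439.4 -155.5]
 [ 448.6 -222.2]] [[ 494.2 -148.1]
 [ 505.7 -217.1]]
bow 6.8737963273447775 6.2702698618490444 [[ 466.8 -168.2]
 [ 471.  -203.3]
 [ 474.3 -166.4]
 [ 478.3 -202.3]]
shoulder [[ 472.84856277 -187.03134942]] ends x [[ 463.13448511 -187.02260737]
 [ 482.77454849 -187.04028217]] slot end [[ 464.43294248 -171.11203948]
 [ 475.80386662 -171.1215582 ]]
```

Emit:
move_arm --pt "0 6 3.7 0 0 0 0" --pt "0 0 0 20 0 0 -0.12" --pt "0 0 0 30 0 0 0" --pt "0 0 0 30 0 0 0" --pt "0 0 0 25 0 0 0" --pt "0 0 0 15 0 0 0" --pt "0 0 0 3.6 0 0 0" --pt "0 0 0 0 0 0 0" --pt "0 0 0 0 0 0 0" --newtons 30

```text
time: 3.2
position: [473.8, -187.3, 56.6]
orientation: [3.14, 0.001, 1.691]
wrist_force: [0.2, 0.5, -0.2]
width: 93.0
gripper_force: 0.0
```

```bash
python3 -c "
from h import *
s=snap('wrist','grip0'); print(s['time'],s['position'],s['orientation'],s['wrist_force'],s['width'])
cv2.imwrite('pics/grip0c.png',cv2.resize(cv2.imread('pics/grip0.png')[150:350,160:480],(800,500)))"
```

```text
3.2 [ 473.83126811 -187.32529781   56.55441557] [3.13972213e+00 1.27655566e-03 1.69105423e+00] [ 0.20313732  0.51413364 -0.23138833] 93.02252315477354
```

View pics/grip0c.png

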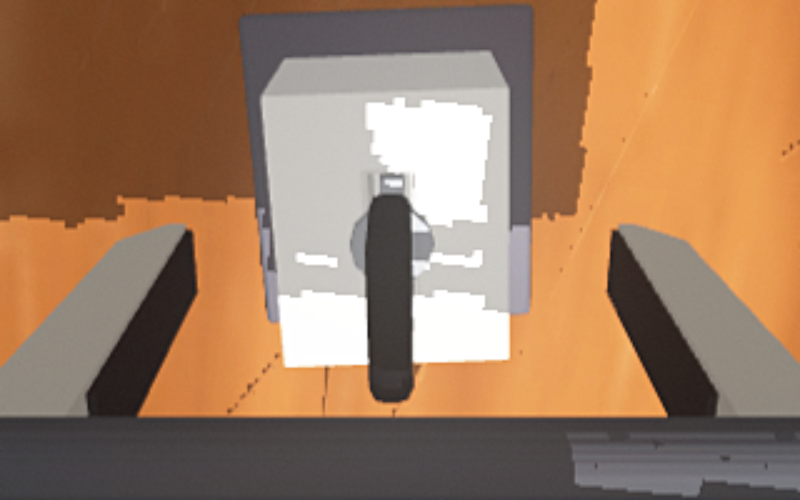

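Emit:
move_arm --pt "0 0 -1 0 0 0 0" --pt "255 0 0 0 0 0 0" --pt "255 0 0 0 0 0 0" --pt "255 0 0 0 0 0 0" --pt "255 0 0 0 0 0 0" --pt "255 0 0 0 0 0 0" --pt "255 0 0 0 0 0 0" --pt "255 0 0 0 0 0 0" --newtons 30

```text
time: 4.05
position: [471.7, -187.1, 55.0]
orientation: [-3.142, -0.0, 1.691]
wrist_force: [-0.5, -0.4, 0.1]
width: 41.3
gripper_force: 0.0
```

```bash
python3 -c "
from h import *
s=snap('wrist','grip1'); print(s['time'],s['position'],s['orientation'],s['wrist_force'],s['wrist_torque'],s['width'],s['gripper_force'])"
```

```text
4.05 [ 471.68420736 -187.07522074   54.98221834] [-3.14150516e+00 -5.76090491e-05  1.69079473e+00] [-0.5295193  -0.43643421  0.09886102] [-0.00687041 -0.02962591  0.00378932] 41.27067841143909 0.0
```

Emit:
move_arm --pt "255 0 0 0 0 0 0" --pt "255 0 0 0 0 0 0" --pt "255 0 0 0 0 0 0" --pt "255 0 0 0 0 0 0" --pt "255 0 0 0 0 0 0" --pt "255 0 0 0 0 0 0" --pt "255 0 0 0 0 0 0" --pt "255 0 0 0 0 0 0"

```text
time: 4.9
position: [471.7, -187.1, 55.0]
orientation: [-3.142, -0.0, 1.691]
wrist_force: [0.5, -0.1, -0.2]
width: 8.5
gripper_force: 30.0
```

```bash
python3 -c "
from h import *
s=snap('wrist','grip1'); print(s['time'],s['position'],s['orientation'],s['wrist_force'],s['wrist_torque'],s['width'],s['gripper_force'])"
```

```text
4.9 [ 471.68076187 -187.07563635   54.99643333] [-3.14152527e+00 -3.27817278e-05  1.69081655e+00] [ 0.45584836 -0.07837634 -0.18192928] [-0.05317385  0.01511827 -0.02119843] 8.500756456672415 29.999901289120317
```

Emit:
move_arm --pt "255 0 0 -10 0 0 0" --pt "255 0 0 -20 0 0 0" --pt "255 0 0 -20 0 0 0" --pt "255 0 0 -15 0 0 0.12" --pt "255 32 2.8 0 0 0 0" --pt "255 32 2.8 0 0 0 0" --pt "255 32 2.8 0 0 0 0" --pt "255 32 2.8 0 0 0 0" --pt "255 32 2.8 0 0 0 0" --pt "255 32 2.8 0 0 0 0" --pt "255 32 2.8 0 0 0 0" --pt "255 32 2.8 0 0 0 0" --pt "255 1.1 0.3 0 0 0 0" --pt "255 0 0 0 0 0 0.145" --pt "255 0 0 0 0 0 0.02" --pt "255 0 0 0 0 0 0" --pt "255 0 0 0 0 0 0" --pt "255 0 0 0 0 0 0"

```text
time: 6.75
position: [494.5, 69.5, 120.1]
orientation: [3.142, 0.0, 1.407]
wrist_force: [0.1, -0.2, -1.2]
width: 8.8
gripper_force: 30.0
```

```bash
python3 -c "
from h import *
s=snap('wrist','over1'); snap('scene','over1s'); snap('side','over1d'); print(s['time'],s['position'],s['orientation'],s['wrist_force'],s['wrist_torque'],s['width'],s['gripper_force'])
a=cv2.imread('pics/over1.png')[150:350,200:440]; b=cv2.imread('pics/over1s.png')[100:240,140:260]; c=cv2.imread('pics/over1d.png')[150:290,220:340]
cv2.imwrite('pics/over1c.png',np.vstack([cv2.resize(a,(400,333)).repeat(1,1)]+[])) 
A=cv2.resize(a,(600,500),interpolation=2); B=np.vstack([cv2.resize(x,(200,233)) for x in(b,c)]); B=cv2.copyMakeBorder(B,0,34,0,0,0)
cv2.imwrite('pics/over1c.png',np.hstack([A,B]))"
```

```text
6.75 [494.45720788  69.53520877 120.13046193] [3.14151123e+00 2.72593181e-05 1.40688481e+00] [ 0.090288   -0.18996775 -1.17719019] [-0.06213494  0.03497308 -0.00713893] 8.772137163485572 29.999776685144752
```

View pics/over1c.png

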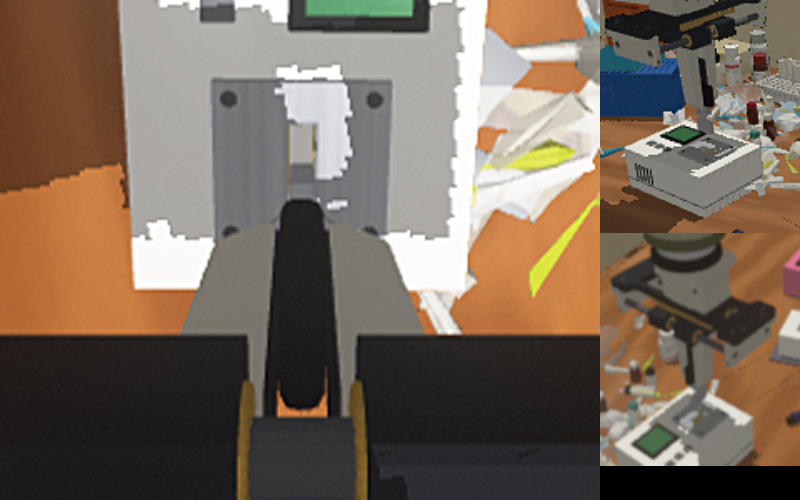

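```bash
python3 - <<'E'
from h import *
d=np.load('pics/over1.npz'); X=lambda p:(np.array(p,float)+.5)/2.5-.5+[200,150]
T=np.eye(4);T[:3,:3]=R.from_euler('xyz',d['ori']).as_matrix();T[:3,3]=[494.4,70.1,120];
d2=dict(d); d2['T']=T@eyes.camera_model('wrist')['T_tool_cam']
loc=lambda P:(P-T[:3,3])@T[:3,:3]
print('screws',loc(plane(d2,X([(228,98),(375,98),(231,232),(372,232)]),60)).round(1).tolist())
print('mean',loc(plane(d2,X([(228,98),(375,98),(231,232),(372,232)]),60)).mean(0).round(2))
print('slot top end',loc(plane(d2,X([(302,122)]),60)).round(2))
w=lambda p:T[:3,3]+np.array(p)@T[:3,:3].T
g=lambda L:((proj(d2,[w(p) for p in L])-[200,150]+.5)*2.5-.5).round(1)
print('bow front bottom/front top/back top',g([(18,0,-2),(18,0,-30),(-18,0,-30)]).tolist())
print('sides front',g([(18,-4.5,-2),(18,4.5,-2)]).tolist())
im=d['im']; print(im[225:245,320].mean(1).astype(int), im[300:320,320].mean(1).astype(int))
E
```

```text
screws [[21.6, -20.2, 60.0], [21.5, 22.2, 60.0], [-20.5, -20.4, 60.0], [-20.5, 22.4, 60.0]]
mean [ 0.54  1.   60.  ]
slot top end [[14.35  1.15 60.  ]]
bow front bottom/front top/back top [[297.1, 188.4], [296.5, 244.2], [296.9, 411.4]]
sides front [[276.3, 188.4], [317.9, 188.4]]
[122 121 121 129  89  27  31  34  35  35  35  35  33  34  36  35  35  34
  34  33] [ 24  26  23  23  24  22  23  24  24  24  23  20  16  37  89 120  98  48
  44  47]
```

```bash
python3 - <<'E'
from h import *
m=eyes.camera_model('wrist')
for n,pos,yaw in(('grip0',[472.7,-187,55],1.691),('grip1',[471.7,-187.1,55],1.691),('stand1',[469,-193,178.6],1.571)):
    d=dict(np.load(f'pics/{n}.npz')); T=np.eye(4);T[:3,:3]=R.from_euler('xyz',[np.pi,0,yaw]).as_matrix();T[:3,3]=pos
    d['T']=T@m['T_tool_cam']; im=d['im'].astype(int)
    u,v=proj(d,[[472.7,-187,49]])[0].round().astype(int); print(n,u,v)
    if n=='stand1': continue
    c=int(round(u))
    print('col',im[v-45:v+70,u].mean(1).astype(int).tolist(), 'from',v-45)
    if n=='grip0':
      for du in(-14,-12,12,14): print(du,im[v-25:v+25,u+du].mean(1).astype(int).tolist(),'from',v-25)
E
```

```text
grip0 319 249
col [255, 255, 255, 255, 255, 255, 255, 255, 255, 255, 255, 255, 255, 255, 255, 206, 110, 166, 241, 255, 227, 142, 155, 120, 62, 63, 66, 66, 66, 66, 64, 64, 65, 65, 66, 66, 65, 66, 64, 66, 65, 67, 65, 66, 65, 65, 64, 65, 64, 66, 66, 65, 65, 64, 65, 66, 63, 65, 63, 66, 63, 62, 64, 63, 64, 63, 63, 64, 63, 64, 63, 65, 62, 62, 61, 62, 63, 62, 60, 62, 61, 60, 62, 60, 59, 59, 58, 59, 58, 60, 57, 58, 57, 55, 61, 66, 66, 65, 63, 67, 64, 58, 51, 53, 49, 44, 52, 139, 157, 157, 171, 175, 141, 73, 66] from 204
-14 [192, 189, 189, 190, 188, 191, 190, 190, 191, 194, 194, 175, 141, 136, 148, 154, 152, 153, 150, 152, 152, 152, 150, 149, 147, 148, 147, 149, 150, 151, 150, 151, 150, 148, 151, 162, 192, 208, 204, 205, 204, 205, 203, 202, 194, 255, 255, 255, 255, 255] from 224
-12 [165, 164, 170, 173, 177, 177, 178, 177, 160, 136, 101, 77, 72, 63, 64, 56, 45, 48, 51, 51, 51, 53, 56, 57, 59, 58, 58, 58, 59, 58, 58, 58, 56, 59, 57, 53, 54, 49, 52, 51, 49, 49, 48, 50, 46, 41, 34, 34, 34, 35] from 224
12 [255, 255, 255, 255, 255, 255, 255, 255, 255, 255, 255, 255, 255, 255, 255, 218, 161, 210,
[... 263 characters left out ...]
 208, 211, 189, 168, 159, 145, 155, 181, 182, 255, 255, 255, 255, 193, 198, 201, 200, 202, 200, 201, 202, 201, 199, 197, 220, 232, 227, 255, 255, 255, 254, 254] from 224
grip1 320 249
col [212, 212, 212, 212, 212, 211, 213, 212, 213, 213, 210, 212, 211, 212, 214, 210, 185, 147, 131, 149, 162, 160, 158, 160, 168, 120, 41, 50, 52, 53, 55, 50, 53, 50, 54, 51, 50, 51, 49, 51, 52, 50, 49, 51, 48, 49, 48, 49, 48, 48, 49, 46, 48, 47, 47, 46, 45, 46, 43, 45, 46, 43, 43, 44, 42, 43, 44, 42, 40, 41, 41, 39, 38, 40, 40, 41, 41, 37, 38, 37, 38, 37, 34, 35, 37, 34, 37, 32, 36, 33, 35, 33, 32, 34, 30, 32, 32, 33, 32, 31, 29, 32, 30, 31, 32, 30, 30, 30, 21, 64, 158, 147, 75, 58, 60] from 204
stand1 323 186
```

```bash
python3 - <<'E'
from h import *
m=eyes.camera_model('wrist')
d=dict(np.load('pics/grip0.npz')); im=d['im'].astype(int)
sub=im[228:275,296:345]
t=np.linspace(0,2*np.pi,200)
def hull(c):
    P=np.vstack([np.c_[c[0]+10*np.cos(t),c[1]+10*np.sin(t),np.full(200,z)] for z in(45,49)])
    return cv2.convexHull(proj(d,P).astype(np.float32))
# edges of disc: compare against hull rows
for c in((472.7,-187),(472.7,-188)):
    H=hull(c); M=np.zeros((4000,6400),np.uint8); cv2.fillPoly(M,[np.round(H*10).astype(int)],1)
    print(c,{u:(np.flatnonzero(M[:,u*10])[[0,-1]]/10).tolist() for u in(303,305,307,331,333)},'cols',H[:,0,0].min(),H[:,0,0].max())
for u in (301,303,305,307,329,331,333): print(u,im[228:272,u].mean(1).astype(int).tolist())
print(im[248,290:345].mean(1).astype(int).tolist()); print(d['pos'])
T=np.eye(4);T[:3,:3]=R.from_euler('xyz',d['ori']).as_matrix()
print('key-TCPgrip along tool x,y', (np.array([472.7,-187,0])-[471.68,-187.08,0])@T[:3,:3])
E
```

```text
(472.7, -187) {303: [235.0, 255.4], 305: [232.7, 257.6], 307: [231.1, 259.1], 331: [235.2, 255.3], 333: [239.0, 251.8]} cols 299.8216 334.02637
(472.7, -188) {303: [236.2, 257.2], 305: [234.1, 259.2], 307: [232.6, 260.7], 331: [236.9, 256.5], 333: [241.1, 252.7]} cols 299.6491 333.80115
301 [200, 199, 201, 200, 201, 201, 199, 200, 202, 203, 203, 186, 177, 158, 128, 130, 137, 142, 146, 145, 147, 146, 142, 141, 143, 159, 171, 188, 200, 203, 203, 200, 200, 200, 201, 201, 201, 198, 199, 192, 255, 255, 255, 254]
303 [201, 200, 202, 201, 201, 200, 201, 205, 204, 181, 136, 130, 145, 149, 150, 150, 149, 149, 148, 150, 150, 150, 148, 149, 150, 149, 149, 146, 143, 166, 197, 204, 203, 202, 199, 200, 202, 198, 200, 197, 187, 255, 255, 255]
305 [188, 191, 190, 190, 191, 194, 194, 175, 141, 136, 148, 154, 152, 153, 150, 152, 152, 152, 150, 149, 147, 148, 147, 149, 150, 151, 150, 151, 150, 148, 151, 162, 192, 208, 204, 205, 204, 205, 203, 202, 194, 255, 255, 255]
307 [177, 177, 178, 177, 160, 136, 101, 77, 72, 63, 64, 56, 45, 48, 51, 51, 51, 53, 56, 57, 59, 58, 58, 58, 59, 58, 58, 58, 56, 59, 57, 5
[... 391 characters left out ...]
146, 149, 149, 167, 205, 241, 255, 255, 198, 199, 200, 201, 200, 202, 202, 201, 200, 197, 190, 255, 255, 255]
333 [255, 255, 255, 255, 255, 255, 255, 255, 255, 255, 255, 255, 196, 203, 208, 211, 189, 168, 159, 145, 155, 181, 182, 255, 255, 255, 255, 193, 198, 201, 200, 202, 200, 201, 202, 201, 199, 197, 220, 232, 227, 255, 255, 255]
[199, 200, 199, 198, 198, 201, 199, 200, 202, 198, 132, 147, 150, 150, 153, 147, 61, 59, 60, 65, 62, 62, 63, 65, 64, 64, 64, 66, 67, 65, 67, 67, 66, 61, 75, 159, 149, 147, 149, 149, 153, 150, 147, 155, 209, 202, 201, 201, 202, 202, 202, 201, 202, 201, 201]
[ 473.83126811 -187.32529781   56.55441557]
key-TCPgrip along tool x,y [-0.04294536  1.02222885  0.00196693]
```

Emit:
move_arm --pt "255 1.5 0 10 0 0 0" --pt "255 0 0 10 0 0 0" --pt "255 0 0 0 0 0 0" --pt "255 0 0 0 0 0 0" --pt "255 0 0 0 0 0 0" --pt "255 0 0 0 0 0 0"

```text
time: 7.5
position: [494.9, 71.5, 100.4]
orientation: [3.141, -0.0, 1.406]
wrist_force: [-0.7, -0.5, 0.5]
width: 9.0
gripper_force: 30.0
```

```bash
python3 -c "
from h import *
s=telemetry.observe(); s=snap('wrist','over2'); snap('scene','over2s'); snap('side','over2d'); print(s['time'],s['position'],s['orientation'],s['wrist_force'],s['wrist_torque'])
a=cv2.imread('pics/over2.png')[180:320,240:400]; b=cv2.imread('pics/over2s.png')[140:230,150:250]; c=cv2.imread('pics/over2d.png')[220:310,230:330]
A=cv2.resize(a,(480,420),interpolation=2); B=np.vstack([cv2.resize(x,(300,270)) for x in(b,c)]); A=cv2.copyMakeBorder(A,0,120,0,0,0)
cv2.imwrite('pics/over2c.png',np.hstack([A,B]))"
```

```text
7.5 [494.9327673   71.48236549 100.36990602] [ 3.14104098e+00 -1.20806177e-04  1.40578569e+00] [-0.66020761 -0.47952079  0.53714463] [-0.09288629  0.02665852  0.0182589 ]
```

View pics/over2c.png

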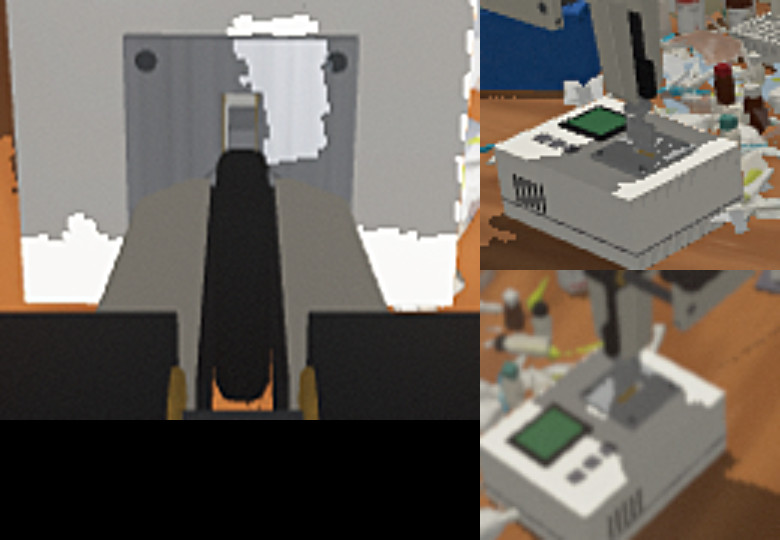

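Emit:
move_arm --pt "255 0 0 2 0 0 0" --pt "255 0 0 2 0 0 0" --pt "255 0 0 1 0 0 0" --pt "255 0 0 1 0 0 0" --pt "255 0 0 1 0 0 0" --pt "255 0 0 1 0 0 0" --pt "255 0 0 0 0 0 0"

```text
time: 8.35
position: [494.5, 71.5, 91.8]
orientation: [-3.141, 0.0, 1.406]
wrist_force: [-0.3, -0.8, -0.5]
width: 8.4
gripper_force: 30.0
```

Emit:
move_arm --pt "255 0 0 1 0 0 0" --pt "255 0 0 1 0 0 0" --pt "255 0 0 1 0 0 0" --pt "255 0 0 1 0 0 0" --pt "255 0 0 1 0 0 0" --pt "255 0 0 1 0 0 0" --pt "255 0 0 0 0 0 0"

```text
time: 9.05
position: [494.5, 71.5, 85.8]
orientation: [-3.141, 0.0, 1.406]
wrist_force: [-0.3, 0.1, -0.2]
width: 8.9
gripper_force: 30.0
```

Emit:
move_arm --pt "255 0 0 2 0 0 0" --pt "255 0 0 2 0 0 0" --pt "255 0 0 2 0 0 0" --pt "255 0 0 2 0 0 0" --pt "255 0 0 2 0 0 0" --pt "255 0 0 1 0 0 0" --pt "255 0 0 1 0 0 0" --pt "255 0 0 0 0 0 0"

```text
time: 9.85
position: [494.6, 71.5, 73.9]
orientation: [-3.141, 0.0, 1.406]
wrist_force: [-0.0, -0.6, -1.5]
width: 9.2
gripper_force: 30.0
```

```bash
python3 -c "
from h import *
s=telemetry.observe(); print(s['time'],s['position'],s['orientation'],s['wrist_force'],s['wrist_torque'])"
```

```text
9.85 [494.58163178  71.48158743  73.90122088] [-3.14139416e+00  3.24608038e-05  1.40575603e+00] [-0.00733256 -0.62125454 -1.48680578] [ 0.00563786 -0.01050433 -0.00373561]
```

Emit:
move_arm --pt "255 0 0 1 0 0 0" --pt "255 0 0 1 0 0 0" --pt "255 0 0 0.5 0 0 0" --pt "255 0 0 0.5 0 0 0" --pt "255 0 0 0 0 0 0" --pt "255 0 0 0 0 0 0"

```text
time: 10.45
position: [494.7, 71.5, 71.1]
orientation: [3.142, -0.0, 1.406]
wrist_force: [-1.1, -0.5, 0.2]
width: 9.0
gripper_force: 30.0
```

Emit:
move_arm --pt "255 0 0 0.5 0 0 0" --pt "255 0 0 0.3 0 0 0" --pt "255 0 0 0.3 0 0 0" --pt "255 0 0 0 0 0 0" --pt "255 0 0 0 0 0 0"

```text
time: 10.95
position: [494.7, 71.5, 70.0]
orientation: [3.142, -0.0, 1.406]
wrist_force: [-0.6, -0.1, 0.8]
width: 8.7
gripper_force: 30.0
```

Emit:
move_arm --pt "255 0 0 0.3 0 0 0" --pt "255 0 0 0.3 0 0 0" --pt "255 0 0 0.3 0 0 0" --pt "255 0 0 0 0 0 0" --pt "255 0 0 0 0 0 0"

```text
time: 11.45
position: [494.7, 71.5, 70.0]
orientation: [3.142, 0.0, 1.406]
wrist_force: [-5.5, -0.2, 9.2]
width: 8.9
gripper_force: 30.0
```

```bash
python3 -c "
from h import *
for i in range(1):
  s=telemetry.observe(); print(s['time'],s['position'],s['orientation'],s['wrist_force'],s['wrist_torque'])"
```

```text
11.45 [494.72608286  71.52482918  69.95235582] [3.14153003e+00 3.62386624e-06 1.40588947e+00] [-5.45838775 -0.19869821  9.18852299] [-0.07420187  1.04115602 -0.01068243]
```

Emit:
move_arm --pt "255 0 0 -0.7 0 0 0" --pt "255 0 0 0 0 0 0" --pt "255 0 0 0 0 0 0" --pt "255 0 0 0 0 0 0" --newtons 60

```text
time: 11.85
position: [494.9, 71.5, 70.0]
orientation: [3.141, -0.0, 1.406]
wrist_force: [-1.1, -0.3, 4.6]
width: 8.6
gripper_force: 60.0
```

```bash
cat > o.py <<'E'
from h import *
s=telemetry.observe(); print(s['time'],s['position'].round(2),s['orientation'].round(4),s['wrist_force'].round(2),s['wrist_torque'].round(3),s['qpos'][5].round(3),s['width'].round(2),s['tau'][5].round(3))
E
python3 o.py
```

```text
Traceback (most recent call last):
  File "o.py", line 2, in <module>
    s=telemetry.observe(); print(s['time'],s['position'].round(2),s['orientation'].round(4),s['wrist_force'].round(2),s['wrist_torque'].round(3),s['qpos'][5].round(3),s['width'].round(2),s['tau'][5].round(3))
                                                                                                                                                                       ^^^^^^^^^^^^^^^^
AttributeError: 'float' object has no attribute 'round'
```

Emit:
move_arm --pt "255 0 0.06 0 0 0 0.05" --pt "255 0 0.06 0 0 0 0.05" --pt "255 0 0 0 0 0 0" --pt "255 0 0 0 0 0 0"

```text
time: 12.25
position: [494.9, 71.7, 70.0]
orientation: [3.142, -0.0, 1.306]
wrist_force: [-1.7, 0.6, 5.3]
width: 8.5
gripper_force: 60.0
```

```bash
python3 o.py
```

```text
Traceback (most recent call last):
  File "o.py", line 2, in <module>
    s=telemetry.observe(); print(s['time'],s['position'].round(2),s['orientation'].round(4),s['wrist_force'].round(2),s['wrist_torque'].round(3),s['qpos'][5].round(3),s['width'].round(2),s['tau'][5].round(3))
                                                                                                                                                                       ^^^^^^^^^^^^^^^^
AttributeError: 'float' object has no attribute 'round'
```

```bash
sed -i "s/s\['width'\].round(2)/round(s['width'],2)/" o.py; python3 o.py
```

```text
12.25 [494.85  71.68  69.97] [ 3.1416e+00 -4.0000e-04  1.3057e+00] [-1.68  0.6   5.28] [ 0.155  0.401 -0.022] 0.306 8.5 0.081
```

Emit:
move_arm --pt "255 0 0 -0.6 0 0 0" --pt "255 0 0.06 0 0 0 0.05" --pt "255 0 0.06 0 0 0 0.05" --pt "255 0 0.06 0 0 0 0.05" --pt "255 0 0 0 0 0 0" --pt "255 0 0 0 0 0 0"

```text
time: 12.85
position: [494.9, 71.4, 70.1]
orientation: [-3.141, -0.0, 1.157]
wrist_force: [0.5, 0.7, -1.9]
width: 8.3
gripper_force: 60.0
```

```bash
python3 o.py
```

```text
12.85 [494.88  71.42  70.1 ] [-3.1414 -0.      1.1572] [ 0.53  0.73 -1.88] [ 0.183 -0.101  0.032] 0.454 8.29 0.167
```

Emit:
move_arm --pt "255 0 0.06 0 0 0 0.05" --pt "255 0 0.06 0 0 0 0.05" --pt "255 0 0.06 0 0 0 0.05" --pt "255 0 0.06 0 0 0 0.05" --pt "255 0 0.06 0 0 0 0.05" --pt "255 0 0.06 0 0 0 0.05" --pt "255 0 0 0 0 0 0" --pt "255 0 0 0 0 0 0"

```text
time: 13.65
position: [495.2, 71.2, 70.1]
orientation: [-3.141, 0.0, 0.858]
wrist_force: [0.9, 0.7, -1.0]
width: 8.5
gripper_force: 60.0
```

```bash
python3 o.py
```

```text
13.65 [495.15  71.17  70.12] [-3.1415e+00  2.0000e-04  8.5800e-01] [ 0.94  0.67 -1.01] [ 0.092 -0.077  0.021] 0.753 8.53 0.15
```

Emit:
move_arm --pt "255 0 0.06 0 0 0 0.05" --pt "255 0 0.06 0 0 0 0.05" --pt "255 0 0 0 0 0 0" --pt "255 0 0 0 0 0 0"

```text
time: 14.05
position: [495.3, 71.0, 70.2]
orientation: [-3.142, 0.0, 0.758]
wrist_force: [0.4, 0.1, -1.8]
width: 8.8
gripper_force: 60.0
```

```bash
python3 o.py
```

```text
14.05 [495.26  71.04  70.23] [-3.1416e+00  2.0000e-04  7.5820e-01] [ 0.36  0.09 -1.77] [ 0.026 -0.025  0.034] 0.853 8.81 0.144
```

Emit:
move_arm --pt "255 0 0.06 0 0 0 0.05" --pt "255 0 0 0 0 0 0" --pt "255 0 0 0 0 0 0"

```text
time: 14.35
position: [495.3, 71.0, 70.2]
orientation: [-3.142, 0.0, 0.708]
wrist_force: [1.3, -0.4, -2.1]
width: 8.8
gripper_force: 60.0
```

```bash
python3 o.py
```

```text
14.35 [495.29  71.03  70.23] [-3.1415e+00  2.0000e-04  7.0810e-01] [ 1.26 -0.37 -2.1 ] [-0.057 -0.093  0.054] 0.903 8.76 0.194
```

Emit:
move_arm --pt "255 0 0.06 0 0 0 0.05" --pt "255 0 0 0 0 0 0" --pt "255 0 0 0 0 0 0"

```text
time: 14.65
position: [495.3, 71.0, 70.3]
orientation: [-3.142, 0.0, 0.658]
wrist_force: [1.9, -0.4, -2.3]
width: 8.6
gripper_force: 60.0
```

```bash
python3 o.py
```

```text
14.65 [495.32  70.98  70.25] [-3.1416e+00  2.0000e-04  6.5810e-01] [ 1.88 -0.39 -2.26] [-0.099 -0.049  0.111] 0.953 8.64 0.239
```

Emit:
move_arm --pt "255 0 0.06 0 0 0 0.05" --pt "255 0 0 0 0 0 0" --pt "255 0 0 0 0 0 0"

```text
time: 14.95
position: [495.4, 70.9, 70.3]
orientation: [-3.142, 0.0, 0.608]
wrist_force: [0.3, -0.9, -3.5]
width: 8.8
gripper_force: 60.0
```

```bash
python3 o.py
```

```text
14.95 [495.36  70.93  70.25] [-3.1416e+00  2.0000e-04  6.0810e-01] [ 0.25 -0.94 -3.52] [-0.211 -0.072  0.164] 1.003 8.78 0.279
```

Emit:
move_arm --pt "255 0 0.06 0 0 0 0.05" --pt "255 0 0.04 0 0 0 0.04" --pt "255 0 0 0 0 0 0" --pt "255 0 0 0 0 0 0" --pt "255 0 0 0 0 0 0"

```text
time: 15.45
position: [495.4, 70.9, 70.2]
orientation: [-3.142, 0.0, 0.517]
wrist_force: [1.2, -1.2, -3.5]
width: 8.7
gripper_force: 60.0
```

```bash
python3 o.py
```

```text
15.45 [495.4   70.85  70.23] [-3.1416e+00  3.0000e-04  5.1730e-01] [ 1.24 -1.18 -3.46] [-0.193 -0.087  0.248] 1.093 8.73 0.211
```

Emit:
move_arm --pt "255 0 0.03 0 0 0 0.03" --pt "255 0 0 0 0 0 0" --pt "255 0 0 0 0 0 0" --pt "255 0 0 0 0 0 0" --pt "255 0 0 0 0 0 0"

```text
time: 15.95
position: [495.4, 70.8, 70.2]
orientation: [3.142, 0.0, 0.486]
wrist_force: [0.1, -1.5, -4.0]
width: 8.8
gripper_force: 60.0
```

```bash
python3 o.py
```

```text
15.95 [495.45  70.83  70.25] [3.1416e+00 2.0000e-04 4.8600e-01] [ 0.15 -1.46 -3.96] [-0.283 -0.01   0.289] 1.124 8.75 0.263
```

Emit:
move_arm --pt "255 0 -0.06 0 0 0 -0.05" --pt "255 0 -0.06 0 0 0 -0.05" --pt "255 0 -0.06 0 0 0 -0.05" --pt "255 0 -0.06 0 0 0 -0.05" --pt "255 0 -0.06 0 0 0 -0.05" --pt "255 0 -0.06 0 0 0 -0.05" --pt "255 0 -0.06 0 0 0 -0.05" --pt "255 0 -0.06 0 0 0 -0.05" --pt "255 0 -0.06 0 0 0 -0.05" --pt "255 0 -0.06 0 0 0 -0.05" --pt "255 0 -0.06 0 0 0 -0.05" --pt "255 0 -0.06 0 0 0 -0.05" --pt "255 0 -0.06 0 0 0 -0.05" --pt "255 0 -0.06 0 0 0 -0.05" --pt "255 0 -0.06 0 0 0 -0.05" --pt "255 0 -0.06 0 0 0 -0.05" --pt "255 0 -0.06 0 0 0 -0.05" --pt "255 0 0 0 0 0 0" --pt "255 0 0 0 0 0 0"

```text
time: 17.85
position: [494.7, 71.7, 70.5]
orientation: [-3.141, -0.0, 1.334]
wrist_force: [-0.7, -0.6, -1.0]
width: 8.7
gripper_force: 60.0
```

```bash
python3 o.py
```

```text
17.85 [494.71  71.69  70.46] [-3.1414e+00 -3.0000e-04  1.3342e+00] [-0.7  -0.64 -0.95] [-0.071  0.223 -0.015] 0.278 8.65 -0.17
```

Emit:
move_arm --pt "255 0 -0.06 0 0 0 -0.05" --pt "255 0 -0.04 0 0 0 -0.03" --pt "255 0 -0.04 0 0 0 -0.03" --pt "255 0 0 0 0 0 0" --pt "255 0 0 0 0 0 0"

```text
time: 18.35
position: [494.6, 71.6, 70.4]
orientation: [-3.141, -0.0, 1.445]
wrist_force: [-2.6, -0.1, 1.2]
width: 8.5
gripper_force: 60.0
```

```bash
python3 o.py
```

```text
18.35 [494.58  71.65  70.4 ] [-3.1415e+00 -1.0000e-04  1.4449e+00] [-2.61 -0.13  1.18] [-0.004  0.489 -0.03 ] 0.167 8.47 -0.117
```

Emit:
move_arm --pt "255 0 0 0 0 0 -0.02" --pt "255 0 0 0 0 0 0" --pt "255 0 0 0 0 0 0"

```text
time: 18.65
position: [494.6, 71.6, 70.4]
orientation: [-3.141, -0.0, 1.466]
wrist_force: [-2.6, 0.9, 1.2]
width: 8.6
gripper_force: 60.0
```

```bash
python3 o.py
```

```text
18.65 [494.55  71.61  70.36] [-3.1414e+00 -1.0000e-04  1.4656e+00] [-2.63  0.89  1.21] [ 0.081  0.572 -0.033] 0.146 8.61 -0.096
```

Emit:
move_arm --pt "255 0 0 0 0 0 -0.02" --pt "255 0 0 0 0 0 0" --pt "255 0 0 0 0 0 0"

```text
time: 18.95
position: [494.6, 71.6, 70.3]
orientation: [-3.141, -0.0, 1.486]
wrist_force: [-2.6, 0.3, 2.1]
width: 8.8
gripper_force: 60.0
```

```bash
python3 o.py
```

```text
18.95 [494.57  71.61  70.35] [-3.1415e+00 -1.0000e-04  1.4858e+00] [-2.58  0.34  2.14] [ 0.262  0.638 -0.07 ] 0.126 8.77 -0.104
```

Emit:
move_arm --pt "255 0 0 0 0 0 -0.02" --pt "255 0 0 0 0 0 0" --pt "255 0 0 0 0 0 0"

```text
time: 19.25
position: [494.5, 71.6, 70.4]
orientation: [-3.141, -0.0, 1.506]
wrist_force: [-4.2, 0.6, 2.7]
width: 8.8
gripper_force: 60.0
```

```bash
python3 o.py
```

```text
19.25 [494.54  71.61  70.37] [-3.1414e+00 -1.0000e-04  1.5057e+00] [-4.2   0.55  2.67] [ 0.221  0.836 -0.128] 0.106 8.82 -0.195
```

Emit:
move_arm --pt "255 0 0.02 0 0 0 0.05" --pt "255 0 0.04 0 0 0 0.045" --pt "255 0 0 0 0 0 0" --pt "255 0 0 0 0 0 0"

```text
time: 19.65
position: [495.1, 71.4, 70.4]
orientation: [3.141, 0.0, 1.412]
wrist_force: [0.8, -0.0, -0.4]
width: 8.6
gripper_force: 60.0
```

```bash
python3 o.py
```

```text
19.65 [495.07  71.43  70.4 ] [3.1407 0.     1.4121] [ 0.81 -0.05 -0.35] [ 0.043  0.013 -0.048] 0.2 8.6 0.14
```

Emit:
move_arm --pt "255 0 0 -1 0 0 0" --pt "255 0 0 -1 0 0 0" --pt "255 0 0 -1 0 0 0" --pt "255 0 0 -1 0 0 0" --pt "255 0 0 0 0 0 0" --pt "255 0 0 0 0 0 0"

```text
time: 20.25
position: [494.7, 71.5, 74.4]
orientation: [3.141, -0.0, 1.411]
wrist_force: [-0.4, -0.8, -1.2]
width: 8.5
gripper_force: 60.0
```

```bash
python3 o.py
```

```text
20.25 [494.75  71.53  74.39] [ 3.1414 -0.      1.4109] [-0.38 -0.84 -1.17] [-0.03   0.012  0.053] 0.201 8.52 -0.002
```

Emit:
move_arm --pt "255 0 0 -1 0 0 0" --pt "255 0 0 -1 0 0 0" --pt "255 0 0 -1 0 0 0" --pt "255 0 0 -1 0 0 0" --pt "255 0 0 0 0 0 0"

```text
time: 20.75
position: [494.8, 71.6, 78.6]
orientation: [3.141, -0.0, 1.411]
wrist_force: [-0.4, 0.4, -1.1]
width: 8.5
gripper_force: 60.0
```

```bash
python3 o.py
```

```text
20.75 [494.85  71.57  78.57] [ 3.1412e+00 -1.0000e-04  1.4109e+00] [-0.39  0.39 -1.14] [-0.012 -0.017 -0.034] 0.201 8.46 -0.0
```

Emit:
move_arm --pt "255 0 0 -3 0 0 0" --pt "255 0 0 -8 0 0 0" --pt "255 0 0 -15 0 0 0" --pt "255 0 0 -15.5 0 0 -0.08" --pt "255 0 0 0 0 0 -0.08" --pt "255 -32 -2.9 0 0 0 0" --pt "255 -32 -2.9 0 0 0 0" --pt "255 -32 -2.9 0 0 0 0" --pt "255 -32 -2.9 0 0 0 0" --pt "255 -32 -2.9 0 0 0 0" --pt "255 -32 -2.9 0 0 0 0" --pt "255 -32 -2.9 0 0 0 0" --pt "255 -32 -2.9 0 0 0 0" --pt "255 -2.7 0.1 0 0 0 0" --pt "255 0 0 0 0 0 -0.12" --pt "255 0 0 0 0 0 0" --pt "255 0 0 0 0 0 0" --pt "255 0 0 0 0 0 0" --pt "255 0 0 0 0 0 0" --pt "255 0 0 0 0 0 0"

```text
time: 22.75
position: [471.7, -186.8, 119.9]
orientation: [3.142, -0.0, 1.69]
wrist_force: [-0.1, 0.3, -1.5]
width: 8.9
gripper_force: 60.0
```

```bash
python3 o.py; python3 -c "
from h import *
snap('scene','bk'); snap('wrist','bkw')
a=cv2.imread('pics/bkw.png')[150:350,200:440]; b=cv2.imread('pics/bk.png')[150:270,260:360]
cv2.imwrite('pics/bkc.png',np.hstack([cv2.resize(a,(480,400)),cv2.resize(b,(320,400))]))"
```

```text
22.75 [ 471.66 -186.85  119.9 ] [ 3.1416 -0.      1.6904] [-0.13  0.34 -1.49] [-0.021  0.034 -0.002] -0.598 8.85 0.032
```

View pics/bkc.png

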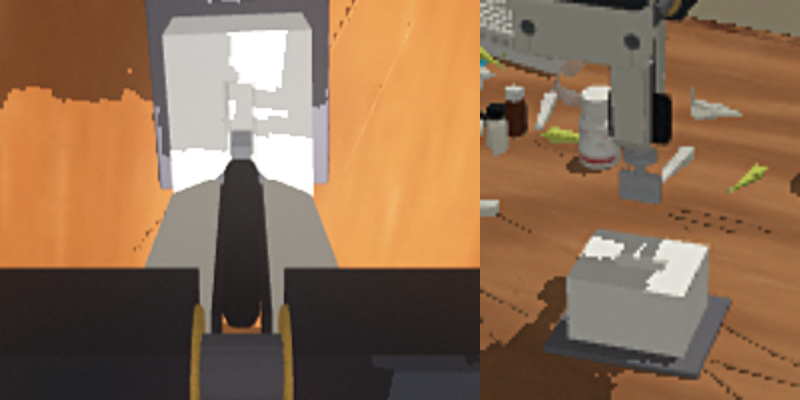

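Emit:
move_arm --pt "255 -0.2 0 12 0 0 0" --pt "255 0 0 12 0 0 0" --pt "255 0 0 8 0 0 0" --pt "255 0 0 2 0 0 0" --pt "255 0 0 2 0 0 0" --pt "255 0 0 2 0 0 0" --pt "255 0 0 1 0 0 0" --pt "255 0 0 1 0 0 0" --pt "255 0 0 1 0 0 0" --pt "255 0 0 0 0 0 0" --pt "255 0 0 0 0 0 0"

```text
time: 23.95
position: [471.7, -187.4, 78.9]
orientation: [3.141, 0.0, 1.691]
wrist_force: [0.4, 0.4, -1.0]
width: 8.7
gripper_force: 60.0
```

```bash
python3 o.py
```

```text
23.95 [ 471.66 -187.4    78.95] [3.1415e+00 1.0000e-04 1.6908e+00] [ 0.36  0.36 -0.99] [-0.01   0.012  0.026] -0.599 8.69 0.0
```

Tip about 1 mm inside the mouth with no contact force; continue down.

Emit:
move_arm --pt "255 0 0 1 0 0 0" --pt "255 0 0 1 0 0 0" --pt "255 0 0 1 0 0 0" --pt "255 0 0 1 0 0 0" --pt "255 0 0 1 0 0 0" --pt "255 0 0 0 0 0 0"

```text
time: 24.55
position: [471.5, -187.3, 73.6]
orientation: [-3.141, -0.0, 1.691]
wrist_force: [-0.7, -0.2, -0.9]
width: 8.5
gripper_force: 60.0
```

Emit:
move_arm --pt "255 0 0 2 0 0 0" --pt "255 0 0 2 0 0 0" --pt "255 0 0 2 0 0 0" --pt "255 0 0 2 0 0 0" --pt "255 0 0 2 0 0 0" --pt "255 0 0 2 0 0 0" --pt "255 0 0 2 0 0 0" --pt "255 0 0 2 0 0 0" --pt "255 0 0 1 0 0 0" --pt "255 0 0 0.5 0 0 0" --pt "255 0 0 0 0 0 0" --pt "255 0 0 0 0 0 0"

```text
time: 25.75
position: [471.7, -187.4, 56.4]
orientation: [3.142, 0.0, 1.691]
wrist_force: [-0.0, 0.3, -1.0]
width: 8.6
gripper_force: 60.0
```

```bash
python3 o.py
```

```text
25.75 [ 471.66 -187.4    56.41] [3.1415e+00 1.0000e-04 1.6908e+00] [-0.03  0.32 -0.98] [-0.006 -0.068 -0.048] -0.599 8.63 -0.0
```

Emit:
move_arm --pt "255 0 0 0.4 0 0 0" --pt "255 0 0 0.3 0 0 0" --pt "255 0 0 0.3 0 0 0" --pt "255 0 0 0.3 0 0 0" --pt "255 0 0 0.2 0 0 0" --pt "255 0 0 0 0 0 0" --pt "255 0 0 0 0 0 0"

```text
time: 26.45
position: [471.6, -187.4, 55.0]
orientation: [-3.142, 0.0, 1.691]
wrist_force: [-1.5, 0.9, 2.0]
width: 8.6
gripper_force: 60.0
```

Emit:
move_arm --pt "0 0 0 0 0 0 0" --pt "0 0 0 0 0 0 0" --pt "0 0 0 0 0 0 0" --pt "0 0 0 0 0 0 0" --pt "0 0 0 0 0 0 0" --pt "0 0 0 0 0 0 0" --pt "0 0 0 -5 0 0 0" --pt "0 0 0 -15 0 0 0" --pt "0 0 0 -30 0 0 0" --pt "0 0 0 -30 0 0 0" --pt "0 0 0 -30 0 0 0" --pt "0 0 0 -20 0 0 0" --pt "0 0 0 0 0 0 0" --pt "0 0 0 0 0 0 0" --pt "0 0 0 0 0 0 0"

```text
time: 27.95
position: [470.9, -187.0, 183.8]
orientation: [-3.14, -0.001, 1.691]
wrist_force: [0.5, 0.4, -0.8]
width: 92.7
gripper_force: 0.0
```

```bash
python3 o.py; python3 -c "
from h import *
snap('scene','end'); snap('wrist','endw')
a=cv2.imread('pics/endw.png')[90:290,200:440]; b=cv2.imread('pics/end.png')[170:290,260:360]
cv2.imwrite('pics/endc.png',np.hstack([cv2.resize(a,(480,400)),cv2.resize(b,(320,400))]))"
```

```text
27.95 [ 470.95 -187.05  183.81] [-3.1402e+00 -9.0000e-04  1.6908e+00] [ 0.47  0.35 -0.79] [ 0.039 -0.011  0.004] -0.599 92.67 0.0
```

View pics/endc.png

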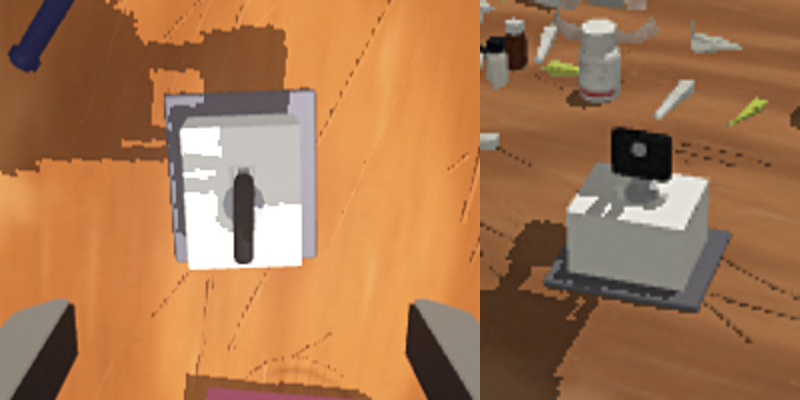

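The picture shows the key upright in its stand with the shoulder resting on the top (wrist crop at (243,205), scene crop at (642,155)). The gripper is clear of it.

```bash
python3 -c "
from rig import ticket; print(ticket.job_done())"
```

```text
the job is handed in; nothing more can be done
None
```

The job is handed in with no verdict shown: the key went fully into the lock, turned about 0.92 rad clockwise onto the sprung stop (about 0.2 rad of give, estimated from wrist torque), then went back home, came out freely, and stands fully down in its stand at about 28 s of the 72 s.

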